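# Load the keyed reference carrier into the bench reader

### The job

Lift the reference carrier out of its parking dock by its middle knob, turn it until its flat edge lies along the straight guide of the reader, and set it down on the reader's open loading bed just in front of the guides and let go. Then take it by its tail fin, slide it gently between the guides under the hood until it is fully home against the stop, let go, and swing the red-pinned latch arm fully shut behind the fin. Never press or drop the carrier against the reader with more than 30 N, keep it level, and leave the glassware and other things on the bench where they are.

Things in the scene. Friction and masses are not known exactly. Their poses are not given: they have to be found in the camera images.
- carrier: Loose reference carrier, about 0.12 kg, rigid: dark disc, 64 mm across, 12 mm thick, with one straight flat (a D) 50 mm long, 20 mm from the disc's centre on the -y side, a white stripe beside it; a knob in the middle and a tail with a fin at -x. Origin: centre of the disc's underside; +x, away from the tail, goes first into the reader; y left, z up. Starts lying in the dock.
- knob (a point): Centre of the carrier's orange knob, 29 mm above its underside, over the disc's centre: an upright bar 28 mm (carrier x) by 12 mm (y), 34 mm high, from 12 to 46 mm above the underside. Axes as the carrier's.
- fin (a point): Centre of the carrier's orange fin, at carrier x = -60, y = 0, 29 mm above its underside: an upright bar 28 mm (x, from -74 to -46 mm) by 10 mm (y), 34 mm high, from 12 to 46 mm above the underside, on a dark tail 12 mm wide and 12 mm thick. Axes as the carrier's.
- dock: Fixed grey parking stand, base plate 6 mm thick; the carrier lies on it, origin over origin, same axes. Walls 50 mm high above the bench shroud the fin (at y = +-9 to 16 mm, x = -88 to -42 mm; rear wall at x = -89 to -81 mm): there it can be taken only by its knob, and must go 50 mm straight up to come clear. Origin at bench height.
- reader: Fixed white reader. Origin at bench height under the disc's centre when the carrier is fully home; x is the way in, y left, z up. Bed top 8 mm above the bench, x = -178 to 62, y = -78 to 78 mm. A black stop at x = 32 mm ends the guides. Carrier home: same axes as the reader, origin at x = 0, y = 0, z = 8 mm, the fin still outside the hood.
- loading_place (a point): Point on the bed top at reader x = -90 mm, y = 0 where the disc's centre goes when the carrier is set down, marked by a blue line along the flat (at y = -16 mm) and one across (at x = -120 mm). Axes as the reader's. There the carrier is clear of the guides and its fin lies on the side toward the robot.
- guide_mouth (a point): Point on the bed between the aluminium guides at their start (reader x = -48, y = 6 mm). They run from there to the stop, tops 22 mm above the bench: inner face of the right, straight one (for the flat) at reader y = -21.2 mm, of the left one at +33.2 mm: 1.2 mm play each side, flat to the right only. From x = -70 to -48 mm they flare outward about 10 mm as a lead-in.
- hood_front (a point): Lower front edge of the hood, at reader x = -20 mm, 60 mm above the bench. The hood covers x = -20 to 62 mm over the full width; ceiling 60 mm, roof 70 mm above the bench. The knob passes under it, but no fingers can.
- latch (a joint): Angle (rad) of the steel latch arm on the reader: 0 swung out (open), 1.87 its end stop, shut; grows clockwise seen from above, starts at 0 to 0.3, stays where it is left (friction 0.04 N m). Arm 10 mm wide, 28 to 36 mm above the bench. It points at reader-frame angle pi + 0.3 - joint, when shut across the channel (+y) close behind the fin; a carrier not home blocks it.
- latch_pivot (a point): Upright pivot axis of the latch arm, at reader x = -88 mm, y = -50 mm, 32 mm above the bench; the red pin is 92 mm from it.
- latch_pin (a point): Red upright round pin at the end of the latch arm, 12 mm in diameter, from 34 to 72 mm above the bench; this point is on its axis, 55 mm above the bench.
- beaker: Loose clear glass beaker, 71x77x88 mm, bystander; origin at the centre of its underside.
- flask: Loose conical glass flask with a pale sample, 64x64x104 mm, bystander; origin at the centre of its underside.
- amber_bottle: Loose small amber bottle with black cap, 36x37x66 mm, bystander; origin at the centre of its underside.
- sample_tub: Loose clear tub with an orange-brown sample, 76x100x65 mm, bystander; origin at the centre of its underside.
- bench_timer: Loose white digital timer, 33x66x58 mm, bystander; origin at the centre of its underside.
- tape_roll: Loose roll of yellow tape lying flat, 68x68x18 mm, bystander; origin at the centre of its underside.
Not all that is in view belongs to the job. What is shaped like the carrier but turquoise is not meant.

How it is judged:
By the outcome, as a careful person would: the job done as asked, in the order asked, and still so for the second after the job is handed in, with the robot touching nothing.
It also fails if it takes over 64 s, if anything falls off the work surface, if the arm or the gripper's body presses on something with over 40 N, if the wrist force passes 120 N, or if a joint passes its speed limit or range.

### The arm

A 6-joint arm with a two-finger parallel gripper is mounted at the origin on a cart in front of the work surface, level with it; the furniture and walls round the work are solid. World frame = base frame: x ahead of the robot, y to its left, z up, the work surface at z = 0. Lengths are in mm, angles in degrees, forces in N, time in s.
With the tool pointing down it reaches from about 350 to 850 mm from the base axis. Payload 8.1 kg.
Tool frame: the origin (TCP) lies between the finger pads; the fingertips stand 22 mm ahead of it and the grasp point (between the pads) lies 3 mm ahead of it; z points along the fingers, y is the line along which they close (so a half turn about z gives the same grasp; the last joint's range is limited). The gripper opens to 85 mm and grips with 20 to 120 N. Pads are 22 mm wide; open, the fingers measure 114 mm over their backs; the gripper's body (76 mm by 85 mm) begins 54 mm behind the grasp point. The pads swing forward as they close: fully open they stand 13 mm farther back than shut.
Start: joints at [-80.753, 7.471, 85.268, -0, 87.261, -4.893], TCP at [146.602, -581.819, 253.292] pointing down, gripper open.
Joint ranges: [-169.43, 169.43], [-51.17, 129.36], [1.28, 143.12], [-76.62, 256.62], [0, 156.53], [-152.29, 152.29]. Speed limits (degrees/s): [136.94, 136.94, 159.86, 180, 180, 180].

### API

Orientations are given as [roll, pitch, yaw] about the fixed x, y, z axes, in that order (R = Rz(yaw) Ry(pitch) Rx(roll)).
In Python, from bench import r, vision gives the robot as it stands.
- The arm moves only by the tool step_arm, never from a script. Its argument "targets" is a list that holds one entry, the list of rows, each a list of 6 numbers: the shift along the world's x, y, z in mm, then the turn, a rotation vector about the world's x, y, z in rad. In form: [[[x, y, z, rx, ry, rz], ...]]. A call has 1 to 12 rows; each row is the pose to reach, as a shift and turn from the pose commanded when the call began; what a row does not reach only later rows make up. A row lasts 1/12 s, in which the tool goes at most 41.7 mm and 7.16 degrees, less where a joint would pass 70% of its speed; a pose out of reach is approached as far as the arm can. A call with a gripper value outside its range is refused whole. "fingers" is the gripper's target within -1 to 1 (shut at 1, half-way at 0, fully open at -1), set as the call begins (left out, the last holds). The fingers move at their own pace and stop on an object; "newtons" is the grip in N (left out, the last holds). Time passes only in rows, so rows that repeat a pose let the fingers close. It gives the time, the measured TCP pose, the force, the opening and the grip force at its end, in the units of the state.
- r.sense(): the state, without advancing time (a new reading comes with each control period).
- vision.snapshot(name): name is "scene" or "top" or "wrist"; returns a dict with "img" (420x560x3 uint8, blue, green, red), "mtx" (3x3 intrinsics, pixels), "eye" and "attitude" of the camera in the world. Camera axes: x right, y up, looking along -z (the intrinsics and any distortion apply to the point x, -y, -z); pixel columns grow to the right and rows downward; lengths in mm; the calibration is good to about 2 mm. A picture is of the moment at which its call begins. There is no depth.
- r.hand_in(): hands the job in; it is judged then, once.
The state is a dict: "time": time; "joint_pos": joint angles; "qd": joint speeds; "joint_efforts": joint torques, N m; "tool_pos": TCP position; "tcp_rot": TCP orientation; "ft_force": force on the tool from outside, world axes, zero at the start; "wrist_torque": the same for the moment, N m; "finger_gap": finger opening in mm; "grip_force": force on a finger pad.
Only numpy, scipy, OpenCV 4.12 (cv2) and the standard library are available. Lean on these libraries where they do the work, as an engineer would, in place of code of your own. Each camera call takes 0.05 s, during which the arm holds its last target. There are 200 camera calls.

## Working session

There is one attempt and no reset: what is moved stays moved. The work goes in short steps, Python scripts to look and compute and a tool call to move; the robot and the scene stay as the last step left them, time stands still between calls to the robot, and variables do not carry over. Pictures are saved under pics/ and viewed, at most 12 in all, crops included, and the job is handed in when it is done.

Besides the shell and the picture viewer there is one more tool, called after "Call:" as name(argument=value, ...) on one line, values as JSON. step_arm: Moves the arm, as the interface text tells. Its arguments: {"type":"object","properties":{"targets":{"type":"array"},"fingers":{"type":"number"},"newtons":{"type":"number"}},"required":["targets"]}

```bash
ls; mkdir -p pics
cat > h.py <<'E'
import numpy as np, cv2
from bench import r, vision
def snap(n,f=None):
    s=vision.snapshot(n)
    if f: cv2.imwrite('pics/'+f,s['img'])
    return s
E
python3 - <<'E'
from h import *
for n in ['scene','top']:
    s=snap(n,n+'1.png'); print(n,s['mtx'],s['eye'],s['attitude'],[k for k in s])
print(r.sense())
E
```

```text
pics
scene [[431.97289865   0.         281.61691833]
 [  0.         431.97289865 215.36270013]
 [  0.           0.           1.        ]] [-142.66631344  825.00674627  545.64310468] [  66.40480994    0.80117301 -138.62452461] ['img', 'mtx', 'eye', 'attitude']
top [[546.88128981   0.         280.41214806]
 [  0.         546.88128981 206.93992891]
 [  0.           0.           1.        ]] [ 389.07675198   36.60759895 1536.32928501] [  6.36012308  -0.55046358 -91.77520434] ['img', 'mtx', 'eye', 'attitude']
{'time': 0.1, 'joint_pos': array([-8.07534924e+01,  7.50925600e+00,  8.53241403e+01,  9.22850636e-04,
        8.72604863e+01, -4.89331123e+00]), 'qd': array([ 0.03172538,  0.01866066, -0.20620425,  0.02235264, -0.03887852,
        0.0188562 ]), 'joint_efforts': array([ 2.85778860e-04, -5.70951641e+01, -5.01942086e+01, -7.47417744e-05,
        8.09503166e-03, -2.45118520e-05]), 'tool_pos': array([ 146.52428977, -581.36335911,  252.35464087]), 'tcp_rot': array([-1.79906538e+02, -8.92660648e-03,  1.41397667e+01]), 'ft_force': array([0.27581951, 0.24085785, 0.07821215]), 'wrist_torque': array([-0.03401408,  0.05993574, -0.0071981 ]), 'grip_force': 0.0, 'finger_gap': 85.54211105169325}
```

View pics/top1.png

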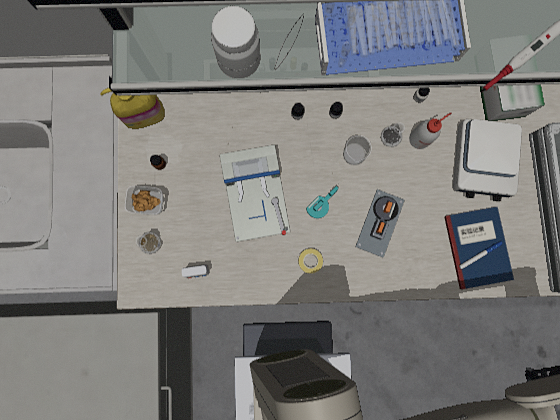

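View pics/scene1.png

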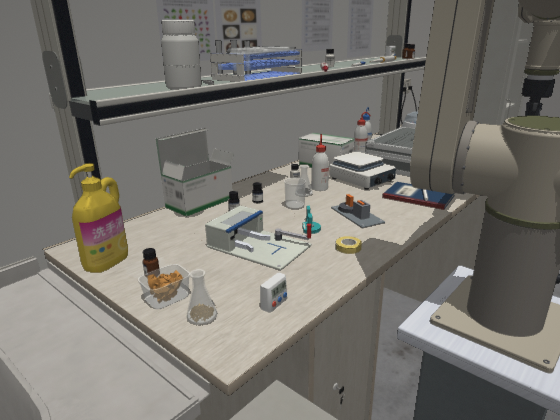

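The top view shows the reader around (255,192), with its hood up at (250,165) and the latch's red pin at (284,233). Two things are carrier-shaped:
- **Turquoise one at (320,205):** the decoy, lying loose.
- **Dark disc at (386,208):** has an orange knob and an orange fin at (378,229), and lies in the grey dock. Its colours and place fit the description.

I'll confirm in an enlarged crop while measuring.

```bash
cat >> h.py <<'E'
from scipy.spatial.transform import Rotation as Ro
def ray(s,uv):
    R=Ro.from_euler('xyz',s['attitude'],degrees=True).as_matrix()
    d=np.linalg.inv(s['mtx'])@np.array([uv[0],uv[1],1.]); return s['eye'],R@(d*[1,-1,-1])
def onz(s,uv,z):
    e,d=ray(s,uv); return e+d*(z-e[2])/d[2]
def proj(s,p):
    R=Ro.from_euler('xyz',s['attitude'],degrees=True).as_matrix()
    c=R.T@(np.array(p,float)-s['eye'])*[1,-1,-1]; q=s['mtx']@c; return q[:2]/q[2]
def blobs(s,lo,hi,box,amin=6):
    """HSV blobs in box (x0,y0,x1,y1): area, centroid, minAreaRect"""
    x0,y0,x1,y1=box; h=cv2.cvtColor(s['img'],cv2.COLOR_BGR2HSV)[y0:y1,x0:x1]
    m=cv2.inRange(h,np.array(lo),np.array(hi)); n,l,st,c=cv2.connectedComponentsWithStats(m)
    return [(int(st[i,4]),(c[i]+[x0,y0]).round(1),cv2.minAreaRect(np.argwhere(l==i)[:,::-1].astype(np.float32)+np.float32([x0,y0]))) for i in range(1,n) if st[i,4]>=amin]
E
python3 - <<'E'
from h import *
s=snap('top')
c=s['img'][130:280,200:420]; cv2.imwrite('pics/c1.png',cv2.resize(c,None,fx=3.6,fy=3.6,interpolation=cv2.INTER_CUBIC))
print('orange',blobs(s,(3,120,100),(18,255,255),(350,180,420,260)))
print('red',blobs(s,(0,130,80),(5,255,255),(200,130,350,280),3),blobs(s,(172,130,80),(180,255,255),(200,130,350,280),3))
print('blue',blobs(s,(95,80,60),(125,255,255),(200,130,300,260)))
print('white',blobs(s,(0,0,195),(180,255,255),(200,130,300,260),200))
for p in [(386,208),(251,190)]: print(onz(s,p,0))
E
```

```text
orange [(43, array([388.5, 206.4]), ((388.550048828125, 206.3500213623047), (3.7947328090667725, 10.435516357421875), 18.434947967529297)), (38, array([380.9, 226.9]), ((380.9000244140625, 226.80001831054688), (3.4785056114196777, 10.435516357421875), 18.434947967529297))]
red [(17, array([283.4, 232.1]), ((283.5, 232.0), (4.0, 3.0), 90.0))] []
blue [(203, array([251.4, 176.1]), ((251.53256225585938, 176.18310546875), (3.9163711071014404, 55.90127182006836), 79.91940307617188)), (23, array([263.7, 209.7]), ((263.66217041015625, 209.47299194335938), (19.234682083129883, 1.1507929563522339), 80.53767395019531)), (10, array([257.5, 216.5]), ((257.5, 216.49998474121094), (0.7844645380973816, 9.021342277526855), 78.69007110595703))]
white []
[ 547.82894803 -282.20505085    0.        ]
[610.58412503  98.40493622   0.        ]
```

View pics/c1.png

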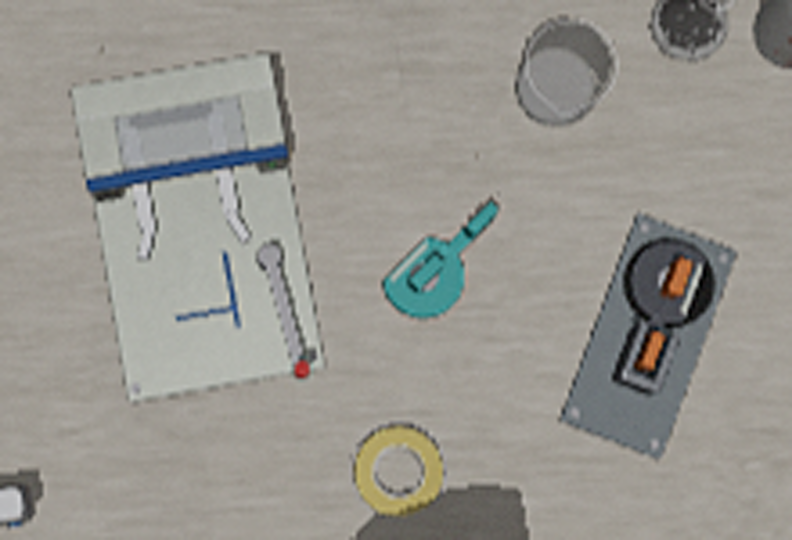

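The crop confirms it. The dark disc at crop (668,282) has an orange knob at (678,275), a white stripe on its right at (692,288), and its fin in the dock's slot at (650,352). The turquoise one at (430,275) is the decoy. The wrist camera will refine the position above the dock.

Run:
```python
from h import *
s=snap('top')
k=onz(s,(388.5,206.4),52); f=onz(s,(380.9,226.9),52); d=k-f
print(k,f,np.linalg.norm(d),np.degrees(np.arctan2(d[1],d[0])))
# reader: pin, blue lines
print('pin',onz(s,(283.4,232.1),72))
a=np.radians(80.5)
for uv in [(263.66,209.47),(257.5,216.5)]: print(onz(s,uv,8))
p=[onz(s,(263.66+t*9.6*np.cos(a),209.47+t*9.6*np.sin(a)),8) for t in(-1,1)];print(p)
w=snap('wrist'); print(w['eye'],w['attitude'],w['mtx'],r.sense()['tool_pos'])
```

```text
[ 546.65038042 -278.49665685   52.        ] [ 491.12284794 -254.7824479    52.        ] 60.37938862091217 -23.125931582083776
pin [483.7177681   11.58504055  72.        ]
[553.15886478  63.92608309   8.        ]
[533.84957273  81.74283672   8.        ]
[array([580.0881716,  67.6439266,   8.       ]), array([526.33170873,  60.22234246,   8.        ])]
[ 223.11446127 -561.94024264  373.47928827] [-17.9598156    0.08635196 -75.91490333] [[364.26486692   0.         282.52783238]
 [  0.         364.26486692 208.41448134]
 [  0.           0.           1.        ]] [ 146.55170821 -581.58715245  252.78348517]
```

Call:
step_arm(targets=[[[34,25,0,0,0,-0.054],[68,50,0,0,0,-0.108],[101,76,0,0,0,-0.162],[134,101,0,0,0,-0.216],[168,126,-5,0,0,-0.27],[201,152,-10,0,0,-0.324],[235,177,-15,0,0,-0.378],[268,202,-20,0,0,-0.432],[302,227,-30,0,0,-0.486],[335,253,-40,0,0,-0.54],[368,278,-50,0,0,-0.594],[400,303,-60,0,0,-0.648]]])

```text
time: 1.25
tool_pos: [542.1, -281.9, 194.8]
tcp_rot: [180.0, -0.0, -23.1]
ft_force: [0.4, -0.5, -0.0]
finger_gap: 85.4
grip_force: 0.0
```

Call:
step_arm(targets=[[[0,0,0,0,0,0],[0,0,0,0,0,0],[0,0,0,0,0,0],[0,0,0,0,0,0]]])

```text
time: 1.58
tool_pos: [540.1, -284.3, 195.5]
tcp_rot: [180.0, -0.0, -23.0]
ft_force: [0.4, -0.2, -0.1]
finger_gap: 85.6
grip_force: 0.0
```

Run:
```python
from h import *
s=snap('wrist','w1.png'); q=r.sense(); print(q['tool_pos'],q['tcp_rot'],q['time'],s['eye'],s['attitude'])
for b in blobs(s,(3,120,100),(18,255,255),(0,0,560,420),60): print(b)
print([proj(s,p) for p in ([546.6,-278.5,52],[491,-254.8,52])])
```

```text
[ 540.06074407 -284.58701543  195.73710928] [ 1.79976190e+02 -4.29879021e-02 -2.30560953e+01] 1.6333 [ 612.75034512 -314.88496561  316.41823307] [-1.79594698e+01  9.23316366e-04 -1.13072946e+02]
(549, array([268.2, 194.8]), ((268.5, 194.5), (35.0, 15.0), 90.0))
(317, array([269.1, 266.2]), ((269.0, 266.5), (29.0, 10.0), 90.0))
[array([272.52183847, 195.05590992]), array([273.13971497, 267.30324828])]
```

View pics/w1.png

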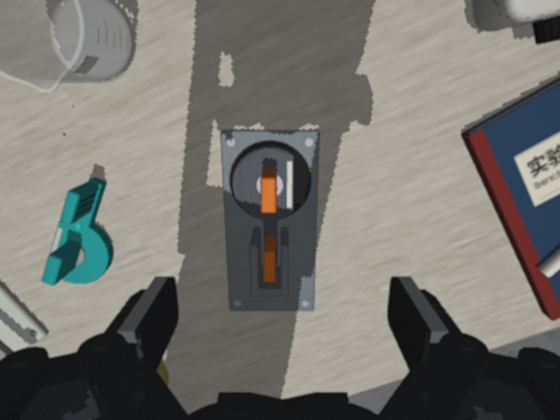

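The view shows the knob's top at (268,195), the fin in shadow at (269,266) and the stripe at (290,185). The whole dock is aligned with the image.

Run:
```python
from h import *
s=snap('wrist')
k=onz(s,(268.3,194.7),52); f=onz(s,(269.1,266.3),52); d=k-f
print(k,f,np.linalg.norm(d),np.degrees(np.arctan2(d[1],d[0])))
g=cv2.cvtColor(s['img'],cv2.COLOR_BGR2HSV)
for b in blobs(s,(0,0,150),(180,60,255),(280,150,305,215),20): print(b)
# dock plate bolts
B=[onz(s,p,6) for p in [(231,142),(309,142),(238,303),(306,303)]]
for b in B: print(b)
```

```text
[ 548.02293875 -275.94416085   52.        ] [ 493.001148   -252.37756461   52.        ] 59.856343979972095 -23.186122307430164
(227, array([289. , 184.2]), ((289.0, 184.5), (45.0, 4.0), 90.0))
(26, array([280.6, 184.8]), ((281.0, 185.0), (12.0, 2.0), 90.0))
[ 591.57404618 -258.78051186    6.        ]
[ 565.65873487 -319.5002898     6.        ]
[ 447.73269275 -197.42775507    6.        ]
[ 421.61212874 -258.63332138    6.        ]
```

Call:
step_arm(targets=[[[7.7,8.2,-30,0,0,0],[7.7,8.2,-60,0,0,0],[7.7,8.2,-90,0,0,0],[7.7,8.2,-115,0,0,0],[7.7,8.2,-130,0,0,0],[7.7,8.2,-140,0,0,0],[7.7,8.2,-146,0,0,0],[7.7,8.2,-150,0,0,0],[7.7,8.2,-150,0,0,0],[7.7,8.2,-150,0,0,0]]], fingers=-0.3)

```text
time: 2.52
tool_pos: [549.0, -275.9, 46.4]
tcp_rot: [180.0, -0.1, -23.0]
ft_force: [0.4, 0.0, 0.7]
finger_gap: 55.6
grip_force: 0.0
```

Call:
step_arm(targets=[[[0,0,0,0,0,0],[0,0,0,0,0,0],[0,0,0,0,0,0],[0,0,0,0,0,0],[0,0,0,0,0,0],[0,0,0,0,0,0],[0,0,0,0,0,0],[0,0,0,0,0,0]]], fingers=1, newtons=60)

```text
time: 3.18
tool_pos: [548.9, -275.5, 46.0]
tcp_rot: [180.0, -0.1, -23.0]
ft_force: [1.1, 0.3, 5.5]
finger_gap: 11.2
grip_force: 59.1
```

Call:
step_arm(targets=[[[0,0,4,0,0,0],[0,0,12,0,0,0],[0,0,22,0,0,0],[0,0,34,0,0,0],[0,0,48,0,0,0],[0,0,64,0,0,0],[0,0,82,0,0,0],[0,0,100,0,0,0],[0,0,115,0,0,0],[0,0,125,0,0,0],[0,0,130,0,0,0],[0,0,130,0,0,0]]])

```text
time: 4.18
tool_pos: [549.2, -275.7, 177.3]
tcp_rot: [180.0, -0.2, -23.0]
ft_force: [0.2, -1.0, -1.2]
finger_gap: 10.8
grip_force: 58.4
```

Run:
```python
from h import *
s=snap('top'); q=r.sense(); print(q['tool_pos'],q['ft_force'],q['wrist_torque'],q['finger_gap'])
w=snap('wrist','w2.png')
for b in blobs(w,(3,120,60),(18,255,255),(200,100,360,420),60): print(b)
# scale: pose of knob & fin in wrist view
z=q['tool_pos'][2]
print([proj(w,np.array(q['tool_pos'])+[0,0,8]), ])
# reader measure in top
g=cv2.cvtColor(s['img'],cv2.COLOR_BGR2GRAY)
h=cv2.cvtColor(s['img'],cv2.COLOR_BGR2HSV)[180:230,235:275]
m=cv2.inRange(h,np.array((95,50,60)),np.array((125,255,255)));n,l,st,c=cv2.connectedComponentsWithStats(m)
print(st,c+[235,180])
```

```text
[ 548.58190992 -275.40285961  175.80167245] [-0.13611371  0.16194399 -1.0863292 ] [-0.01932706 -0.00617965 -0.03702787] 11.237173275236032
(3081, array([282.6, 299.6]), ((282.5, 299.0), (100.0, 33.0), 90.0))
(766, array([282.8, 379. ]), ((282.5, 379.0), (38.0, 21.0), 90.0))
[array([283.58981913, 319.44351651])]
[[   0    0   40   50 1946]
 [   0    0    7    2    8]
 [  14   20   18   21   46]] [[254.41007194 204.41675231]
 [237.625      180.125     ]
 [261.23913043 212.26086957]]
```

Call:
step_arm(targets=[[[0,10,3,0,0,0.01],[-1,35,8,0,0,0.04],[-4,70,14,0,0,0.09],[-8,106,21,0,0,0.15],[-12,142,28,0,0,0.21],[-16,178,35,0,0,0.27],[-20,214,42,0,0,0.33],[-24,250,49,0,0,0.39],[-27,286,55,0,0,0.45],[-30,318,60,0,0,0.5],[-33,343,64,0,0,0.53],[-33,353,64,0,0,0.54]]])

```text
time: 5.28
tool_pos: [514.3, 81.6, 239.3]
tcp_rot: [-179.9, 0.0, 8.3]
ft_force: [0.3, -0.3, -0.5]
finger_gap: 11.1
grip_force: 58.6
```

Call:
step_arm(targets=[[[0,0,0,0,0,0],[0,0,0,0,0,0],[0,0,0,0,0,0],[0,0,0,0,0,0]]])

```text
time: 5.62
tool_pos: [515.2, 76.6, 238.5]
tcp_rot: [180.0, 0.1, 7.9]
ft_force: [-0.6, -0.1, -1.3]
finger_gap: 11.1
grip_force: 58.6
```

Run:
```python
from h import *
s=snap('wrist','w3.png'); q=r.sense(); print(q['tool_pos'],q['tcp_rot'],q['ft_force'],s['eye'],s['attitude'])
for b in blobs(s,(95,80,50),(125,255,255),(0,0,560,420),30): print(b)
```

```text
[515.29861809  76.58361851 238.62866246] [1.79989445e+02 5.14492025e-02 7.84284860e+00] [-0.76165103 -0.88936356 -1.31297545] [593.54313356  87.84362833 359.25415412] [-1.80325532e+01  7.09603437e-03 -8.22019481e+01]
(3527, array([278.9,  21.7]), ((278.5634460449219, 21.688432693481445), (17.48284149169922, 211.1121368408203), 89.13194274902344))
(325, array([287.7, 144.2]), ((275.0, 137.0), (62.0, 48.0), 90.0))
```

View pics/w3.png

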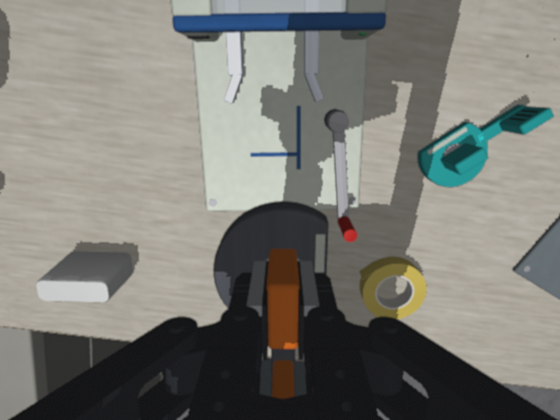

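The view shows the blue flat line at col 299 (rows 106–168), the cross line at row 154 (cols 251–299), the latch pivot at (337,119) and the pin at (348,230). The held carrier is at the bottom, with its flat on the right. Next I fit the lines.

```bash
cat > rd.py <<'E'
from h import *
def reader(s,vb,hb):
    hsv=cv2.cvtColor(s['img'],cv2.COLOR_BGR2HSV); m=cv2.inRange(hsv,np.array((95,70,40)),np.array((130,255,255)))
    def pts(b): 
        p=np.argwhere(m[b[1]:b[3],b[0]:b[2]])[:,::-1]+[b[0],b[1]]; return np.array([onz(s,u,8)[:2] for u in p])
    V,H=pts(vb),pts(hb)
    v=cv2.fitLine(V.astype(np.float32),cv2.DIST_HUBER,0,.01,.01).ravel(); h=cv2.fitLine(H.astype(np.float32),cv2.DIST_HUBER,0,.01,.01).ravel()
    v*=[np.sign(v[0])]*2+[1,1]; h*=[np.sign(h[1])]*2+[1,1]
    yv=np.arctan2(v[1],v[0]); yh=np.arctan2(-h[0],h[1])
    A=np.array([v[:2],-h[:2]]).T; t=np.linalg.solve(A,h[2:]-v[2:]); X=v[2:]+t[0]*v[:2]
    return X,np.degrees(yv),np.degrees(yh),len(V),len(H),np.ptp(V@v[:2]),np.ptp(H@h[:2])
def frame(X,yaw):
    a=np.radians(yaw); R=np.array([[np.cos(a),-np.sin(a)],[np.sin(a),np.cos(a)]])
    O=X-R@[-120,-16]; return O,R
E
python3 - <<'E'
from rd import *
s=snap('wrist')
o=reader(s,(294,102,304,151),(248,150,293,160)); print(o)
# guide/pivot/hood cross-check
for yaw in (o[1],):
    O,R=frame(o[0],yaw); print(O,'load',O+R@[-90,0])
    P=O+R@[-88,-50]; print('pivot px',proj(s,[*P,36]))
    for x,y in((-48,-21.2),(-48,33.2),(-20,33.2),(-20,-21.2)): print(x,y,proj(s,[*(O+R@[x,y]),22]))
    for x,y in((-178,78),(-178,-78)): print('corner',proj(s,[*(O+R@[x,y]),8]))
    print('hood',[proj(s,[*(O+R@[-20,y]),z]).round(1) for y in(-78,78) for z in (60,70)])
c=s['img'][0:230,160:400]; cv2.imwrite('pics/c3.png',cv2.resize(c,None,fx=2.5,fy=2.5,interpolation=cv2.INTER_CUBIC))
t=snap('top'); p=onz(t,(283.4,232.1),72)[:2]; q=onz(s,(350,236),72)[:2]
for u in(p,q):
    d=R.T@(u-O)-[-88,-50]; print('pin',u,np.hypot(*d),np.pi+.3-np.arctan2(d[1],d[0])%(2*np.pi))
E
```

```text
(array([537.21497,  65.04922], dtype=float32), np.float32(8.542759), np.float32(7.793277), 132, 126, np.float64(40.00504219675963), np.float64(39.69981983663816))
[653.50683665  98.69739592] load [564.50536406  85.32812491]
pivot px [338.52730564 122.07923758]
-48 -21.2 [304.62524341  74.06848458]
-48 33.2 [242.109749   74.9448773]
-20 33.2 [240.53945448  39.74625488]
-20 -21.2 [304.81080518  38.8187456 ]
corner [205.63575825 212.02761831]
corner [359.03273977 210.12253939]
hood [array([383.9,  30.9]), array([387.6,  28.8]), array([175.1,  34. ]), array([171.2,  31.9])]
pin [483.7177681   11.58504055] 93.48607297913703 0.18287938497181244
pin [484.29996473  14.97828903] 92.08455778306688 0.21677368426131594
```

View pics/c3.png

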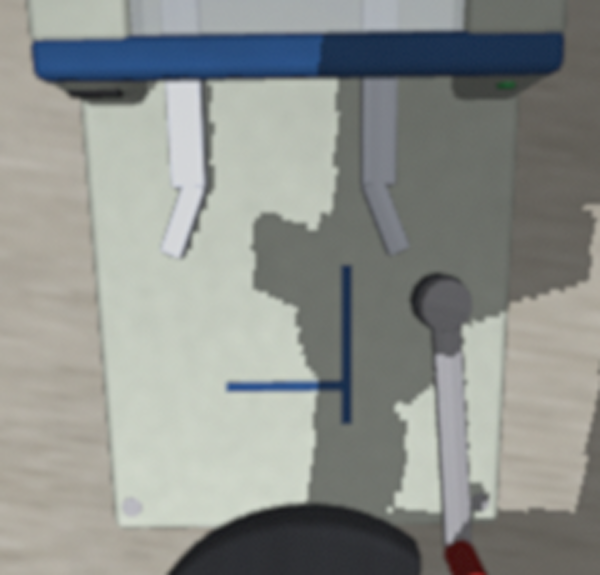

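The guide ends at crop (206,187) and (362,183) are within about a pixel of the fitted reader frame (yaw 8.5°), so the carrier goes over the loading place and down slowly.

Call:
step_arm(targets=[[[15,3,-15,0,0,0.004],[35,6,-40,0,0,0.008],[50,8.8,-70,0,0,0.012],[50,8.8,-100,0,0,0.012],[50,8.8,-128,0,0,0.012],[50,8.8,-148,0,0,0.012],[50,8.8,-162,0,0,0.012],[50,8.8,-172,0,0,0.012],[50,8.8,-178,0,0,0.012],[50,8.8,-180,0,0,0.012],[50,8.8,-180,0,0,0.012],[50,8.8,-180,0,0,0.012]]])

```text
time: 6.77
tool_pos: [566.3, 86.5, 60.3]
tcp_rot: [180.0, -0.1, 8.6]
ft_force: [0.9, 0.5, -0.2]
finger_gap: 11.0
grip_force: 58.6
```

Run:
```python
from h import *
q=r.sense(); print(q['tool_pos'],q['tcp_rot'],q['ft_force'])
```

```text
[566.25260666  86.51848566  60.34039281] [ 1.79991769e+02 -1.05063114e-01  8.63077733e+00] [ 0.93161884  0.53684523 -0.15105953]
```

Call:
step_arm(targets=[[[-0.9,-1,-3,0,0,0],[-0.9,-1,-6,0,0,0],[-0.9,-1,-8,0,0,0],[-0.9,-1,-9.5,0,0,0],[-0.9,-1,-10.5,0,0,0],[-0.9,-1,-11,0,0,0],[-0.9,-1,-11,0,0,0],[-0.9,-1,-11,0,0,0]]])

```text
time: 7.43
tool_pos: [564.5, 85.6, 48.2]
tcp_rot: [180.0, -0.0, 8.6]
ft_force: [0.6, 0.9, -0.6]
finger_gap: 10.9
grip_force: 58.8
```

Call:
step_arm(targets=[[[0,0,-0.4,0,0,0],[0,0,-0.8,0,0,0],[0,0,-0.8,0,0,0],[0,0,-0.8,0,0,0]]])

```text
time: 7.77
tool_pos: [564.6, 85.6, 48.0]
tcp_rot: [180.0, -0.0, 8.6]
ft_force: [-3.5, -0.2, 6.0]
finger_gap: 11.1
grip_force: 59.6
```

Call:
step_arm(targets=[[[0,0,0,0,0,0],[0,0,0,0,0,0],[0,0,0,0,0,0],[0,0,0,0,0,0],[0,0,0,0,0,0],[0,0,0,0,0,0]]], fingers=0.3)

```text
time: 8.27
tool_pos: [564.4, 85.6, 47.3]
tcp_rot: [-180.0, 0.0, 8.6]
ft_force: [-0.1, 0.0, -0.5]
finger_gap: 29.8
grip_force: 0.0
```

Call:
step_arm(targets=[[[0,0,5,0,0,0],[0,0,15,0,0,0],[0,0,30,0,0,0],[0,0,55,0,0,0],[-20,-3,85,0,0,0],[-45,-7,115,0,0,0],[-65,-10,130,0,0,0],[-75,-11,135,0,0,0],[-75,-11,135,0,0,0],[-75,-11,135,0,0,0],[-75,-11,135,0,0,0]]])

```text
time: 9.18
tool_pos: [489.8, 74.6, 182.4]
tcp_rot: [-180.0, -0.0, 8.6]
ft_force: [-0.5, 0.2, 0.4]
finger_gap: 29.8
grip_force: 0.0
```

Run:
```python
from h import *
s=snap('wrist','w4.png'); q=r.sense(); print(q['tool_pos'],q['tcp_rot'],q['finger_gap'],s['eye'],s['attitude'])
for b in blobs(s,(3,120,60),(18,255,255),(0,0,560,420),60): print(b)
```

```text
[489.65692161  74.59564294 181.87941752] [-1.79994495e+02  3.27807355e-02  8.63975730e+00] 29.962713880419155 [567.78682644  86.83022575 303.2419172 ] [-1.79443109e+01  2.03415398e-02 -8.14176296e+01]
(768, array([283.1,  96.4]), ((283.0, 96.5), (43.0, 18.0), 90.0))
(547, array([283.3, 180.9]), ((282.9999694824219, 180.99998474121094), (43.99999237060547, 11.999998092651367), 90.0))
```

View pics/w4.png

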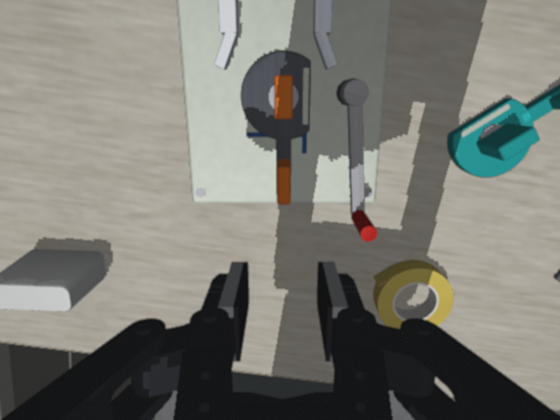

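The carrier lies at the loading place: knob (284,97), fin (284,181), flat and stripe on the right at col 306. The latch pin is at (368,232).

Run:
```python
from rd import *
s=snap('wrist'); O,R=frame(np.array([537.21,65.05]),8.54)
k=onz(s,(283.5,96.5),54)[:2]; f=onz(s,(283.5,181),54)[:2]
for n,p in(('k',k),('f',f)): print(n,p,R.T@(p-O))
print(np.linalg.norm(k-f),np.degrees(np.arctan2(*(k-f)[::-1])))
for n,x,y,z in[('gl',-48,33.2,22),('gr',-48,-21.2,22),('cornerL',-178,78,8),('cornerR',-178,-78,8),('pivot',-88,-50,36)]: print(n,proj(s,[*(O+R@[x,y]),z]).round(1))
for u in [(370,235)]:
  d=R.T@(onz(s,u,72)[:2]-O)-[-88,-50]; print('pin',np.hypot(*d),np.pi+.3-np.arctan2(d[1],d[0])%(2*np.pi))
c=s['img'][0:80,200:350]; cv2.imwrite('pics/c4.png',cv2.resize(c,None,fx=5,fy=5,interpolation=cv2.INTER_CUBIC))
```

```text
k [563.87724663  85.71792708] [-90.55924445   0.47868821]
f [507.91432485  77.22396062] [-147.16302617    0.38938403]
56.603852175039655 8.630395881009315
gl [236.8  32.1]
gr [314.5  32.2]
cornerL [191.7 203.5]
cornerR [375.9 203.7]
pivot [355.8  92.3]
pin 92.92168479601436 0.20715762997478304
```

View pics/c4.png

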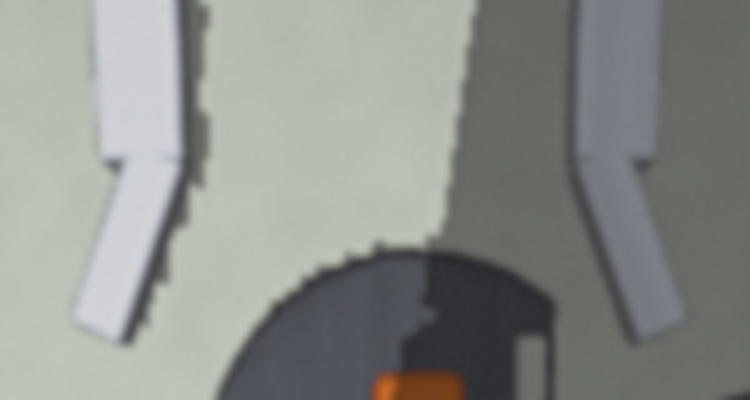

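The guide ends at crop (184,160) and (572,157) sit on the frame's prediction, and the carrier is within 0.5 mm and 0.1° of where it should be. Next I take the fin.

Call:
step_arm(targets=[[[10,1.5,-25,0,0,0],[15.1,2.2,-55,0,0,0],[15.1,2.2,-85,0,0,0],[15.1,2.2,-108,0,0,0],[15.1,2.2,-122,0,0,0],[15.1,2.2,-130,0,0,0],[15.1,2.2,-133,0,0,0],[15.1,2.2,-133,0,0,0],[15.1,2.2,-133,0,0,0]]])

```text
time: 10.03
tool_pos: [505.3, 76.8, 50.1]
tcp_rot: [180.0, -0.1, 8.6]
ft_force: [-0.8, -0.4, -0.2]
finger_gap: 29.7
grip_force: 0.0
```

Call:
step_arm(targets=[[[0,0,0,0,0,0],[0,0,0,0,0,0],[0,0,0,0,0,0],[0,0,0,0,0,0],[0,0,0,0,0,0],[0,0,0,0,0,0]]], fingers=1, newtons=40)

```text
time: 10.53
tool_pos: [505.8, 76.8, 50.8]
tcp_rot: [180.0, -0.2, 8.6]
ft_force: [-0.0, -0.1, 6.6]
finger_gap: 9.1
grip_force: 40.0
```

Call:
step_arm(targets=[[[0,0,0.4,0,0,0],[1.5,0,0.5,0,0,0],[4,0.4,0.5,0,0,0],[7,0.8,0.5,0,0,0],[10,1.2,0.5,0,0,0],[13,1.6,0.5,0,0,0],[16,2,0.5,0,0,0],[19,2.5,0.5,0,0,0],[22,2.9,0.5,0,0,0],[25,3.4,0.5,0,0,0],[27,3.7,0.5,0,0,0],[28,3.8,0.5,0,0,0]]])

```text
time: 11.53
tool_pos: [532.4, 80.5, 50.8]
tcp_rot: [180.0, 0.1, 8.6]
ft_force: [-9.1, -1.7, 13.7]
finger_gap: 9.1
grip_force: 41.0
```

Run:
```python
from rd import *
s=snap('wrist','w5.png'); q=r.sense(); print(q['tool_pos'],q['tcp_rot'],q['ft_force'],q['wrist_torque'])
O,R=frame(np.array([537.21,65.05]),8.54); print(R.T@(q['tool_pos'][:2]-O))
for b in blobs(s,(3,120,60),(18,255,255),(0,0,560,420),60): print(b, R.T@(onz(s,b[2][0],54)[:2]-O))
print('gr',proj(s,[*(O+R@[-48,-21.2]),22]))
```

```text
[532.48731021  80.54549705  50.78992478] [1.79996752e+02 4.25981832e-02 8.64891820e+00] [-6.66981916 -0.88667861 11.75554192] [-0.13545534  0.92843243  0.0059056 ]
[-1.22369248e+02  2.50083436e-02]
(3141, array([282.5, 152.2]), ((282.5, 152.0), (88.0, 37.0), 90.0)) [-62.44082187   0.59099811]
(2443, array([282.6, 296.4]), ((283.0, 295.5), (97.0, 26.0), 90.0)) [-115.31326454    0.35995311]
gr [337.81546202 102.32722536]
```

Call:
step_arm(targets=[[[0,0,0.3,0,0,0],[0,0,0.6,0,0,0],[0,0,0.9,0,0,0],[0,0,0.9,0,0,0]]])

```text
time: 11.92
tool_pos: [532.5, 80.5, 50.8]
tcp_rot: [-180.0, 0.0, 8.6]
ft_force: [-1.6, -0.1, 3.8]
finger_gap: 9.2
grip_force: 39.7
```

Call:
step_arm(targets=[[[2,0.3,0.1,0,0,0],[5,0.75,0.1,0,0,0],[8,1.2,0.1,0,0,0],[11,1.65,0.1,0,0,0],[14,2.1,0.1,0,0,0],[17,2.55,0.1,0,0,0],[20,3,0.1,0,0,0],[23,3.45,0.1,0,0,0],[26,3.9,0.1,0,0,0],[29,4.35,0.1,0,0,0],[31,4.65,0.1,0,0,0],[32,4.8,0.1,0,0,0]]])

```text
time: 12.92
tool_pos: [564.9, 85.4, 50.8]
tcp_rot: [-180.0, -0.0, 8.6]
ft_force: [-3.4, -0.5, 5.3]
finger_gap: 9.4
grip_force: 39.9
```

Run:
```python
from rd import *
s=snap('wrist','w6.png'); q=r.sense(); print(q['tool_pos'],q['tcp_rot'],q['ft_force'],q['wrist_torque'])
O,R=frame(np.array([537.21,65.05]),8.54); print(R.T@(q['tool_pos'][:2]-O))
```

```text
[564.95667893  85.40794698  50.83092489] [-1.79999906e+02 -1.74847138e-02  8.63914327e+00] [-0.9570015   0.33201397  3.83167696] [0.03074411 0.06078365 0.02936102]
[-8.95378124e+01  1.18495217e-02]
```

Call:
step_arm(targets=[[[2,0.3,0,0,0,0],[4.5,0.7,0,0,0,0],[7,1.05,0,0,0,0],[9.5,1.4,0,0,0,0],[12,1.8,0,0,0,0],[14.5,2.2,0,0,0,0],[17,2.55,0,0,0,0],[19.5,2.9,0,0,0,0],[22,3.3,0,0,0,0],[24,3.6,0,0,0,0],[26,3.9,0,0,0,0],[26,3.9,0,0,0,0]]])

```text
time: 13.97
tool_pos: [591.1, 89.3, 50.8]
tcp_rot: [180.0, -0.0, 8.6]
ft_force: [-0.3, 0.4, 2.2]
finger_gap: 9.0
grip_force: 39.5
```

Call:
step_arm(targets=[[[0.5,0.1,0,0,0,0],[1,0.15,0,0,0,0],[1.5,0.2,0,0,0,0],[2,0.3,0,0,0,0],[2.5,0.4,0,0,0,0],[2.5,0.4,0,0,0,0]]])

```text
time: 14.47
tool_pos: [593.1, 89.7, 50.8]
tcp_rot: [-180.0, -0.0, 8.6]
ft_force: [-2.7, -1.5, 3.2]
finger_gap: 9.2
grip_force: 39.7
```

Call:
step_arm(targets=[[[0.4,0.05,0,0,0,0],[0.8,0.1,0,0,0,0],[1.2,0.2,0,0,0,0],[1.6,0.25,0,0,0,0],[1.6,0.25,0,0,0,0]]])

```text
time: 14.88
tool_pos: [594.8, 89.9, 50.8]
tcp_rot: [180.0, -0.0, 8.6]
ft_force: [-2.6, -1.0, 4.5]
finger_gap: 9.1
grip_force: 39.7
```

Call:
step_arm(targets=[[[0.4,0.05,0,0,0,0],[0.8,0.1,0,0,0,0],[0.8,0.1,0,0,0,0]]])

```text
time: 15.13
tool_pos: [595.5, 90.0, 50.9]
tcp_rot: [-180.0, -0.0, 8.6]
ft_force: [-2.3, -0.9, 4.0]
finger_gap: 9.2
grip_force: 39.7
```

Not at the stop yet, so I continue in small steps.

Call:
step_arm(targets=[[[0.4,0.05,0,0,0,0],[0.8,0.1,0,0,0,0],[0.8,0.1,0,0,0,0]]])

```text
time: 15.38
tool_pos: [595.8, 90.1, 50.8]
tcp_rot: [-180.0, 0.1, 8.6]
ft_force: [-6.1, -0.7, 6.7]
finger_gap: 9.3
grip_force: 40.2
```

Call:
step_arm(targets=[[[0.4,0.05,0,0,0,0],[0.8,0.1,0,0,0,0],[0.8,0.1,0,0,0,0]]])

```text
time: 15.63
tool_pos: [595.9, 90.1, 50.8]
tcp_rot: [-180.0, 0.2, 8.6]
ft_force: [-10.7, -1.1, 10.5]
finger_gap: 9.0
grip_force: 40.8
```

Call:
step_arm(targets=[[[0.4,0.05,0,0,0,0],[0.8,0.1,0,0,0,0],[0.8,0.1,0,0,0,0]]])

```text
time: 15.88
tool_pos: [596.0, 90.1, 50.8]
tcp_rot: [-180.0, 0.3, 8.6]
ft_force: [-14.2, -2.5, 14.2]
finger_gap: 9.5
grip_force: 41.3
```

Home against the stop: about 14 N, and no further motion. I relax the push, release and lift.

Call:
step_arm(targets=[[[-0.8,-0.1,0.4,0,0,0],[-1.4,-0.2,0.5,0,0,0],[-1.4,-0.2,0.5,0,0,0]]])

```text
time: 16.13
tool_pos: [595.9, 90.1, 50.9]
tcp_rot: [-180.0, 0.1, 8.6]
ft_force: [-4.4, -0.4, 3.8]
finger_gap: 9.2
grip_force: 39.5
```

Call:
step_arm(targets=[[[0,0,0,0,0,0],[0,0,0,0,0,0],[0,0,0,0,0,0],[0,0,0,0,0,0],[0,0,0,0,0,0]]], fingers=0.3)

```text
time: 16.55
tool_pos: [596.7, 90.1, 51.3]
tcp_rot: [180.0, -0.0, 8.6]
ft_force: [-0.2, -0.3, -0.7]
finger_gap: 30.0
grip_force: 0.0
```

Call:
step_arm(targets=[[[0,0,5,0,0,0],[0,0,15,0,0,0],[0,0,30,0,0,0],[-3,-1,50,0,0,0],[-25,-5,70,0,0,0],[-55,-10,85,0,0,0],[-85,-15,95,0,0,0],[-105,-18,100,0,0,0],[-115,-20,100,0,0,0],[-115,-20,100,0,0,0],[-115,-20,100,0,0,0]]])

```text
time: 17.47
tool_pos: [481.9, 70.1, 152.6]
tcp_rot: [180.0, -0.1, 8.6]
ft_force: [0.3, -0.2, -0.4]
finger_gap: 29.4
grip_force: 0.0
```

Run:
```python
from rd import *
s=snap('wrist','w7.png'); q=r.sense(); print(q['tool_pos'],q['tcp_rot'],q['ft_force'],q['time'])
O,R=frame(np.array([537.21,65.05]),8.54)
for b in blobs(s,(3,120,60),(18,255,255),(0,0,560,420),60): print(b)
print('fin home', [proj(s,[*(O+R@[x,0]),54]).round(1) for x in(-46,-74)])
for lo,hi in(((0,130,60),(4,255,255)),((174,130,60),(180,255,255))):
  for b in blobs(s,lo,hi,(300,100,480,420),30): print('red',b)
```

```text
[482.25548156  70.16371179 152.29447155] [ 1.79992758e+02 -1.08727876e-01  8.63315931e+00] [ 0.15635439  0.10148873 -0.03292089] 17.5167
(931, array([278.1,  26.9]), ((278.0, 27.5), (55.0, 16.0), 90.0))
fin home [array([278.4,  -5.8]), array([278.6,  51.2])]
red (562, array([370.2, 230.9]), ((369.3460998535156, 230.2692108154297), (37.99696350097656, 18.582456588745117), 56.3099365234375))
```

View pics/w7.png

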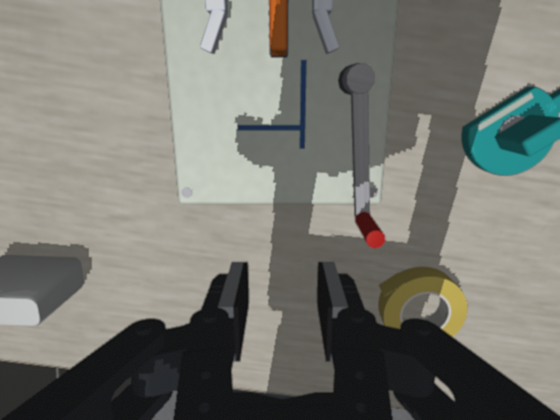

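The fin is home at (279,25) with its rear edge at row 52, as predicted. The pin's top is at (375,239). I'll cage the pin loosely between the fingers and carry it along the arc, turning the tool with the arm.

```bash
cat > arc.py <<'E'
from rd import *
O,R=frame(np.array([537.21,65.05]),8.54); P=O+R@[-88,-50]
def pin(j):
    a=np.pi+.3-j; d=R@[np.cos(a),np.sin(a)]; p=P+92*d; return np.array([*p,np.degrees(np.arctan2(-d[1],-d[0]))])
E
python3 - <<'E'
from arc import *
s=snap('wrist'); q=r.sense()
d=R.T@(onz(s,(375,238.5),72)[:2]-O)-[-88,-50]; j=np.pi+.3-np.arctan2(d[1],d[0])%(2*np.pi); print(np.hypot(*d),j,q['joint_pos'].round(1))
T=np.array([*q['tool_pos'][:2],q['tcp_rot'][2]]); a=pin(.21); print('to pin',a-T, 61-q['tool_pos'][2], np.radians(a[2]-T[2]))
for j in np.arange(.21,1.92,.06): b=pin(j)-a; print(round(j,2),b[:2].round(1),np.radians(b[2]).round(3))
E
```

```text
90.7928646011892 0.21830474219020157 [  2.2  -6.1 109.7   0.   76.3  83.6]
to pin [  2.18620324 -55.76836353   5.05917251] -90.98596416438701 0.08829921773248799
0.21 [0. 0.] 0.0
0.27 [-1.1  5.4] -0.06
0.33 [-2.  10.9] -0.12
0.39 [-2.5 16.4] -0.18
0.45 [-2.6 21.9] -0.24
0.51 [-2.4 27.4] -0.3
0.57 [-1.9 32.9] -0.36
0.63 [-1.1 38.3] -0.42
0.69 [ 0.  43.7] -0.48
0.75 [ 1.5 49.1] -0.54
0.81 [ 3.3 54.3] -0.6
0.87 [ 5.4 59.4] -0.66
0.93 [ 7.8 64.3] -0.72
0.99 [10.5 69.2] -0.78
1.05 [13.5 73.8] -0.84
1.11 [16.8 78.3] -0.9
1.17 [20.3 82.5] -0.96
1.23 [24.  86.5] -1.02
1.29 [28.  90.3] -1.08
1.35 [32.3 93.9] -1.14
1.41 [36.7 97.2] -1.2
1.47 [ 41.3 100.2] -1.26
1.53 [ 46.1 103. ] -1.32
1.59 [ 51.  105.4] -1.38
1.65 [ 56.1 107.6] -1.44
1.71 [ 61.3 109.4] -1.5
1.77 [ 66.6 110.9] -1.56
1.83 [ 72.  112.1] -1.62
1.89 [ 77.5 113. ] -1.68
```

Call:
step_arm(targets=[[[0,-5,0,0,0,0.11],[0,-10,0,0,0,0.22],[0,-15,0,0,0,0.33],[0,-20,0,0,0,0.44],[0,-25,0,0,0,0.55],[0,-30,0,0,0,0.66],[1,-35,0,0,0,0.77],[1,-40,0,0,0,0.88],[1,-45,0,0,0,0.99],[2,-50,0,0,0,1.1],[2.2,-54,0,0,0,1.21],[2.2,-55.8,0,0,0,1.32]]])

```text
time: 18.57
tool_pos: [484.4, 13.9, 151.1]
tcp_rot: [-180.0, 0.0, 84.6]
ft_force: [-0.5, -0.5, 0.9]
finger_gap: 29.9
grip_force: 0.0
```

Call:
step_arm(targets=[[[0,0,0,0,0,0.11],[0,0,0,0,0,0.22],[0,0,0,0,0,0.33],[0,0,0,0,0,0.44],[0,0,0,0,0,0.55],[0,0,0,0,0,0.66],[0,0,0,0,0,0.77],[0,0,0,0,0,0.88],[0,0,0,0,0,0.99],[0,0,0,0,0,1.1],[0,0,0,0,0,1.21],[0,0,0,0,0,1.32]]])

```text
time: 19.57
tool_pos: [484.3, 14.3, 151.1]
tcp_rot: [-180.0, -0.0, 160.2]
ft_force: [-1.1, -1.0, -0.4]
finger_gap: 29.8
grip_force: 0.0
```

Call:
step_arm(targets=[[[0,0,0,0,0,0.11],[0,0,0,0,0,0.22],[0,0,0,0,0,0.33],[0,0,0,0,0,0.44],[0,0,0,0,0,0.55],[0,0,0,0,0,0.59],[0,0,0,0,0,0.59],[0,0,0,0,0,0.59]]])

```text
time: 20.23
tool_pos: [484.1, 14.3, 151.1]
tcp_rot: [180.0, -0.0, -166.4]
ft_force: [0.4, 0.0, 0.9]
finger_gap: 29.9
grip_force: 0.0
```

Run:
```python
from arc import *
q=r.sense(); print(q['tool_pos'],q['tcp_rot'],q['joint_pos'].round(1),pin(.213))
s=snap('wrist','w8.png')
for lo,hi in(((0,130,60),(4,255,255)),((174,130,60),(180,255,255))):
  for b in blobs(s,lo,hi,(0,0,560,420),30): print('red',b)
print(proj(s,[*pin(.213)[:2],72]),proj(s,[*pin(.213)[:2],36]))
```

```text
[484.09084088  14.32715577 151.14808365] [ 1.79991344e+02 -2.61777910e-02 -1.66393357e+02] [  -4.4   -6.4  110.1    0.    76.3 -108. ] [484.45543893  14.6633844   13.52473282]
red (518, array([282.1, 224.4]), ((282.0, 223.0), (34.0, 18.0), 90.0))
[282.24989643 232.2363392 ] [282.26231814 212.70993563]
```

View pics/w8.png

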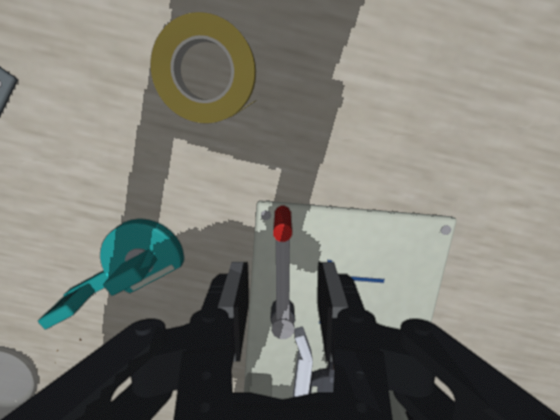

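The pin's top at (282,232) sits midway between the fingers, as predicted. I descend and close to a loose cage.

Call:
step_arm(targets=[[[0.3,0.3,-15,0,0,0],[0.3,0.3,-35,0,0,0],[0.3,0.3,-55,0,0,0],[0.3,0.3,-72,0,0,0],[0.3,0.3,-83,0,0,0],[0.3,0.3,-88,0,0,0],[0.3,0.3,-90,0,0,0],[0.3,0.3,-90,0,0,0]]])

```text
time: 20.95
tool_pos: [484.2, 14.6, 61.5]
tcp_rot: [-180.0, -0.0, -166.3]
ft_force: [1.1, -0.4, -0.2]
finger_gap: 29.9
grip_force: 0.0
```

Call:
step_arm(targets=[[[0,0,0,0,0,0],[0,0,0,0,0,0],[0,0,0,0,0,0],[0,0,0,0,0,0]]], fingers=0.63, newtons=20)

```text
time: 21.28
tool_pos: [484.5, 14.6, 62.1]
tcp_rot: [-180.0, 0.1, -166.3]
ft_force: [-0.3, -0.5, 0.6]
finger_gap: 15.7
grip_force: 0.0
```

Call:
step_arm(targets=[[[-1.1,5.4,0,0,0,-0.06],[-2,10.9,0,0,0,-0.12],[-2.5,16.4,0,0,0,-0.18],[-2.6,21.9,0,0,0,-0.24],[-2.4,27.4,0,0,0,-0.3],[-1.9,32.9,0,0,0,-0.36],[-1.1,38.3,0,0,0,-0.42],[0,43.7,0,0,0,-0.48],[1.5,49.1,0,0,0,-0.54],[3.3,54.3,0,0,0,-0.6],[5.4,59.4,0,0,0,-0.66],[7.8,64.3,0,0,0,-0.72]]])

```text
time: 22.28
tool_pos: [492.0, 79.1, 61.7]
tcp_rot: [180.0, 0.0, 152.3]
ft_force: [-0.2, -0.5, 0.5]
finger_gap: 16.0
grip_force: 0.3
```

Call:
step_arm(targets=[[[2.7,4.9,0,0,0,-0.06],[5.7,9.5,0,0,0,-0.12],[9,14,0,0,0,-0.18],[12.5,18.2,0,0,0,-0.24],[16.2,22.2,0,0,0,-0.3],[20.2,26,0,0,0,-0.36],[24.5,29.6,0,0,0,-0.42],[28.9,32.9,0,0,0,-0.48],[33.5,35.9,0,0,0,-0.54],[38.3,38.7,0,0,0,-0.6],[43.2,41.1,0,0,0,-0.66],[48.3,43.3,0,0,0,-0.72]]])

```text
time: 23.28
tool_pos: [540.2, 122.4, 61.5]
tcp_rot: [-180.0, -0.0, 111.0]
ft_force: [-0.3, -0.7, 0.8]
finger_gap: 15.6
grip_force: 0.3
```

Call:
step_arm(targets=[[[2.6,0.9,0,0,0,-0.03],[5.2,1.8,0,0,0,-0.06],[7.8,2.6,0,0,0,-0.09],[10.5,3.3,0,0,0,-0.12],[13.2,3.9,0,0,0,-0.15],[15.9,4.5,0,0,0,-0.18],[17.7,4.9,0,0,0,-0.2],[19.5,5.1,0,0,0,-0.22],[19.5,5.1,0,0,0,-0.22]]])

```text
time: 24.03
tool_pos: [559.9, 127.3, 61.5]
tcp_rot: [180.0, 0.0, 98.5]
ft_force: [1.2, 0.0, -0.5]
finger_gap: 16.1
grip_force: 0.0
```

Call:
step_arm(targets=[[[0.6,0.1,0,0,0,0],[1.2,0.2,0,0,0,0],[1.8,0.25,0,0,0,0],[1.8,0.25,0,0,0,0]]])

```text
time: 24.37
tool_pos: [561.4, 127.6, 61.3]
tcp_rot: [-180.0, -0.0, 98.6]
ft_force: [-0.1, 1.2, -1.0]
finger_gap: 15.8
grip_force: 0.0
```

Call:
step_arm(targets=[[[0.4,0,0,0,0,0],[0.8,0.1,0,0,0,0],[0.8,0.1,0,0,0,0]]])

```text
time: 24.62
tool_pos: [562.2, 127.6, 61.3]
tcp_rot: [-180.0, -0.0, 98.6]
ft_force: [0.1, 1.0, -0.2]
finger_gap: 15.5
grip_force: 0.1
```

Call:
step_arm(targets=[[[0.4,0,0,0,0,0],[0.8,0.1,0,0,0,0],[0.8,0.1,0,0,0,0]]])

```text
time: 24.87
tool_pos: [562.6, 127.7, 61.3]
tcp_rot: [-179.9, 0.0, 98.6]
ft_force: [-3.7, -0.6, 1.4]
finger_gap: 15.7
grip_force: 1.7
```

Call:
step_arm(targets=[[[0.4,0,0,0,0,0],[0.8,0.1,0,0,0,0],[0.8,0.1,0,0,0,0]]])

```text
time: 25.12
tool_pos: [562.7, 127.8, 61.1]
tcp_rot: [-179.9, -0.0, 98.6]
ft_force: [-8.0, -1.6, 5.5]
finger_gap: 15.8
grip_force: 3.8
```

Call:
step_arm(targets=[[[0.3,0,0,0,0,0],[0.6,0.1,0,0,0,0],[0.6,0.1,0,0,0,0]]])

```text
time: 25.37
tool_pos: [562.8, 127.8, 61.1]
tcp_rot: [-179.8, -0.0, 98.6]
ft_force: [-9.7, -2.3, 6.9]
finger_gap: 15.7
grip_force: 5.1
```

End stop felt at 10 N and no more motion. I open, lift and retreat.

Call:
step_arm(targets=[[[-0.8,-0.1,0,0,0,0],[-1.4,-0.2,0,0,0,0],[-1.4,-0.2,0,0,0,0],[-1.4,-0.2,0,0,0,0],[-1.4,-0.2,0,0,0,0]]], fingers=0.4)

```text
time: 25.78
tool_pos: [563.2, 127.7, 61.4]
tcp_rot: [180.0, 0.0, 98.6]
ft_force: [0.8, 0.9, 0.2]
finger_gap: 25.6
grip_force: 0.0
```

Call:
step_arm(targets=[[[-1.4,-0.2,8,0,0,0],[-1.4,-0.2,22,0,0,0],[-1.4,-0.2,45,0,0,0],[-5,-5,75,0,0,0],[-25,-20,105,0,0,0],[-50,-45,135,0,0,0.05],[-75,-75,155,0,0,0.1],[-100,-105,160,0,0,0.1],[-120,-135,160,0,0,0.1],[-130,-165,160,0,0,0.1],[-130,-185,160,0,0,0.1],[-130,-195,160,0,0,0.1]]])

```text
time: 26.78
tool_pos: [432.5, -69.5, 222.5]
tcp_rot: [179.9, 0.1, 104.2]
ft_force: [0.2, -0.1, 0.6]
finger_gap: 25.5
grip_force: 0.0
```

Run:
```python
from arc import *
t=snap('top'); q=r.sense(); print(q['tool_pos'],q['time'],q['ft_force'],q['finger_gap'])
c=t['img'][80:290,120:420]; cv2.imwrite('pics/c9.png',cv2.resize(c,None,fx=2.6,fy=2.6,interpolation=cv2.INTER_CUBIC))
for b in blobs(t,(0,130,80),(5,255,255),(200,130,350,260),3):
  d=R.T@(onz(t,b[1],72)[:2]-O)-[-88,-50]; print(b[:2],np.hypot(*d),np.pi+.3-np.arctan2(d[1],d[0])%(2*np.pi))
for b in blobs(t,(5,120,100),(18,255,255),(200,130,350,260),5): print('fin',b[:2],R.T@(onz(t,b[1],54)[:2]-O))
```

```text
[432.91971983 -69.91629066 222.26384926] 26.8333 [-0.11281885 -1.08666488  0.0345518 ] 25.89172222155344
(14, array([241. , 205.4])) 88.52672855363653 1.8522306072957182
fin (34, array([254.6, 193.1])) [-60.68419782  -3.10140778]
```

View pics/c9.png

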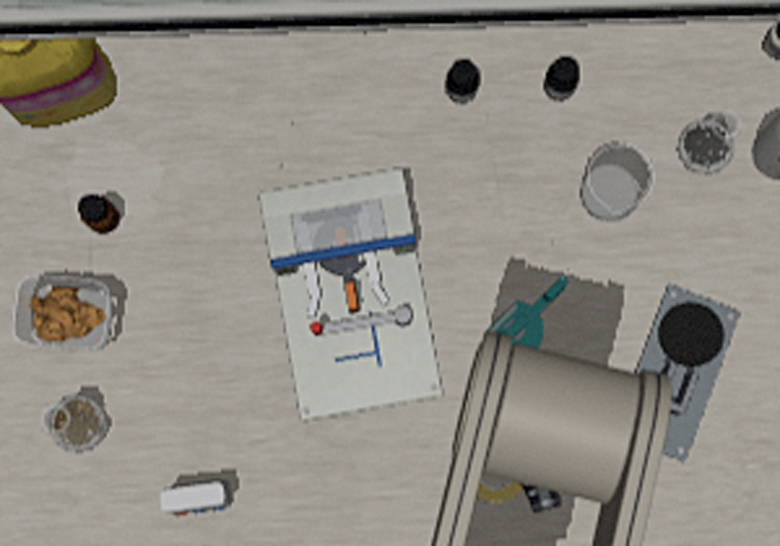

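The latch arm is shut across the channel, with its pin at crop (316,328), right behind the fin at (351,293). The disc is under the hood, the bystanders are where they were, and the robot is clear. I'm handing in.

```bash
python3 -c "
from bench import r
print(r.hand_in())"
```

```text
the job is handed in; nothing more can be done
None
```

The job is handed in, at about 27 s of the 64 s allowed: the carrier is fully home against the stop, released, and the latch is shut on its end stop behind the fin. The highest reading while handling the carrier was about 14 N, the bystanders look undisturbed, and the robot is clear of everything.

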